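Load a light footed tray evenly with two tins

TASK

Load the light wooden tray evenly with the two small food tins: stand one upright in each of the two end compartments and leave the middle compartment free of tins. Do not tip the tray or slide it from its place while loading; it must end standing level on its feet.

Things in the scene. Friction and masses are not known exactly. Their poses are not given: they have to be found in the camera images.
- tray: light loose wooden tray (0.22 kg), 266 long (y) x 108 wide (x) x 47 high; origin centred, at foot level; y within 0.3 rad of world y. 4 feet 18 high at y=+-50: ends overhang, a 2 N push on a loaded end tips it; one tin alone does not. Floor top z=22; walls 4 thick, 25 above floor. Dividers 15 high, 4 thick at y=+-37; end compartments 90 (y) x 100 (x), centred y=+-84, x=0. All mm.
- tin_one: cylindrical food tin, paper label, metal ends, 57 mm diameter, 72 mm tall, 0.15 to 0.21 kg, upright; origin at the centre of its underside, z up along its axis. Two are alike. Stands left or right of the tray; a salt shaker (44 wide, 90 tall) and a drinking glass (62 wide, 86 tall) stand nearby, 85 mm or more between centres, farther from or nearer to the robot.
- tin_two: cylindrical food tin, paper label, metal ends, 57 mm diameter, 72 mm tall, 0.15 to 0.21 kg, upright; origin at the centre of its underside, z up along its axis. Two are alike. It too stands left or right of the tray, possibly on the same side as the first.
Mind the look-alikes: they are no part of the job. Leave any blue look-alike of the tin_two alone.

How it is judged:
By the outcome, as a careful person would: the job done as asked, in the order asked, and still so for the second after the job is handed in, with the robot touching nothing.
It also fails if it takes over 64 s, if anything falls off the work surface, if the arm or the gripper's body presses on something with over 40 N, if the wrist force passes 120 N, or if a joint passes its speed limit or range.

ROBOT

A 6-joint arm with a two-finger parallel gripper is mounted at the origin on a cart in front of the work surface, level with it; the furniture and walls round the work are solid. World frame = base frame: x ahead of the robot, y to its left, z up, the work surface at z = 0. Lengths are in mm, angles in rad, forces in N, time in s.
With the tool pointing down it reaches from about 350 to 775 mm from the base axis. Payload 7.3 kg.
Tool frame: the origin (TCP) lies at the very end of the fingers, on their centre line; the grasp point (between the pads) lies 19 mm behind it (pinch_z is the distance from the TCP to the grasp point, in mm); z points along the fingers, y is the direction in which the jaws open and shut (so a half turn about z gives the same grasp; the last joint's range is limited). The gripper opens to 92 mm and grips with 3 to 60 N. Pads are 19 mm wide; open, the fingers measure 130 mm over their backs; the gripper's body (75 mm by 190 mm) begins 47 mm behind the grasp point.
Start: joints at [-1.465, 0.342, 1.524, -0, 1.275, -0.146], TCP at [130.824, -508.458, 226.741] pointing down, gripper open.
Joint ranges: [-2.53, 2.53], [-0.77, 2.02], [0.04, 2.7], [-1, 4.14], [0.28, 2.66], [-3.11, 3.11]. Speed limits (rad/s): [2.57, 2.57, 3.14, 3.14, 3.14, 3.14].

INTERFACE

Orientations are given as [roll, pitch, yaw] about the fixed x, y, z axes, in that order (R = Rz(yaw) Ry(pitch) Rx(roll)).
In Python, from plant import * gives the robot as it stands.
- The arm moves only by the tool step_arm, never from a script. Its argument "moves" is one flat list of numbers, 7 for each row, row after row: the shift along the tool's x, y, z scaled (see below), then the turn, a rotation vector about the tool's x, y, z scaled (see below), then the closure, from -1 (fully open) to 1 (shut). A call has 1 to 8 rows; each row shifts and turns the pose as measured when the row begins, along the tool's axes as they then stand; what a row does not reach is not made up. The controller multiplies each number of a shift by 2 cm and each number of a turn by 4 degrees. A row lasts 1/12 s, in which the tool goes at most 41.7 mm and 7.16 degrees, less where a joint would pass 70% of its speed; a pose out of reach is approached as far as the arm can. A call with a number of a shift or a turn outside -1 to 1 is refused whole. A call with a gripper value outside its range is refused whole. The fingers move at their own pace and stop on an object; the grip force is fixed at half the most. Time passes only in rows, so rows that do not move let the fingers close. It gives the time, the measured TCP pose, the force and the opening at its end, in the units of the state.
- get_obs(): the state, without advancing time (a new reading comes with each control period).
- capture(name): name is "scene" or "top" or "wrist"; returns the picture (420x560x3 uint8, red, green, blue); there is no depth.
- get_calibration(name): a dict with "mtx" (3x3 intrinsics, pixels), "eye" and "orientation" of the camera in the world; the wrist camera has in their place "mount" (4x4, takes a point from camera to tool coordinates, whose origin is the TCP and whose axes are the flange's). Camera axes: x right, y down, z forward; pixel columns grow to the right and rows downward; lengths in mm; the calibration is good to about 2 mm. A picture is of the moment at which its call begins: read the wrist's pose just before it. get_calibration takes no time and is no camera call.
- close_job(): hands the job in, once; it reports no verdict.
The state is a dict: "time": time; "joint_positions": joint angles; "dq": joint speeds; "tau": joint torques, N m; "tool_pos": TCP position; "tcp_rot": TCP orientation; "contact_force": force on the tool from outside, world axes, zero at the start; "moment": the same for the moment, N m; "grip_width": finger opening in mm.
Only numpy, scipy, OpenCV 4.12 (cv2) and the standard library are available. Lean on these libraries where they do the work, as an engineer would, in place of code of your own. Each camera call takes 0.05 s, during which the arm holds its last target.

## Working session

There is one attempt and no reset: what is moved stays moved. The work goes in short steps, Python scripts to look and compute and a tool call to move; the robot and the scene stay as the last step left them, time stands still between calls to the robot, and variables do not carry over. Pictures are saved under pics/ and viewed, and the job is handed in when it is done.

Besides the shell and the picture viewer there is one more tool, called after "Emit:" as name(argument=value, ...) on one line, values as JSON. step_arm: Moves the arm, as the interface text tells. Shifts and turns lie within -1 to 1; 1 stands for 2 cm of shift or 4 degrees of turn. Its arguments: {"type":"object","properties":{"moves":{"type":"array"}},"required":["moves"]}

```bash
ls; mkdir -p pics; python3 - <<'E'
from plant import *
import cv2,json
print(get_obs())
for n in("scene","top","wrist"):
    print(n,get_calibration(n))
    cv2.imwrite(f"pics/{n}0.png",capture(n)[:,:,::-1])
E
```

```text
pics
{'time': 0.0, 'joint_positions': array([-1.46501158e+00,  3.42747752e-01,  1.52502737e+00, -3.62779481e-06,
        1.27538661e+00, -1.46000854e-01]), 'dq': array([ 0.0002411 , -0.00133114, -0.00015535, -0.00095598,  0.00035741,
       -0.00100315]), 'tau': array([-1.29796455e-03, -4.31247103e+01, -2.44223410e+01,  7.15252245e-02,
        5.58954547e-02, -1.22830161e-04]), 'tool_pos': array([ 130.77159167, -508.03033387,  226.02835886]), 'tcp_rot': array([-3.14003977e+00, -2.24840514e-04,  2.51786484e-01]), 'contact_force': array([0.13274162, 0.70950794, 0.3214957 ]), 'moment': array([ 0.02807206, -0.00314441,  0.00456887]), 'grip_width': 91.53944534658416}
scene {'mtx': array([[400.08457301,   0.        , 279.27750359],
       [  0.        , 400.08457301, 210.47258292],
       [  0.        ,   0.        ,   1.        ]]), 'eye': array([-311.274248  ,  542.16987913,  494.25336423]), 'orientation': array([-1.99133211,  0.01459737, -2.16649277])}
top {'mtx': array([[495.46392053,   0.        , 278.83679291],
       [  0.        , 495.46392053, 205.87305128],
       [  0.        ,   0.        ,   1.        ]]), 'eye': array([ 3.62788135e+02, -7.98578509e-01,  1.26878468e+03]), 'orientation': array([-3.01497441, -0.00342042, -1.58742912])}
wrist {'mtx': array([[324.41449944,   0.        , 276.62150106],
       [  0.        , 324.41449944, 208.04139561],
       [  0.        ,   0.        ,   1.        ]]), 'mount': array([[ 7.63412189e-04, -9.60263831e-01, -2.79092801e-01,
         7.60081077e+01],
       [ 9.99999589e-01,  8.69825538e-04, -2.57441714e-04,
        -1.89959784e-01],
       [ 4.89974012e-04, -2.79092490e-01,  9.60264100e-01,
        -1.58150476e+02],
       [ 0.00000000e+00,  0.00000000e+00,  0.00000000e+00,
         1.00000000e+00]])}
```

View pics/top0.png

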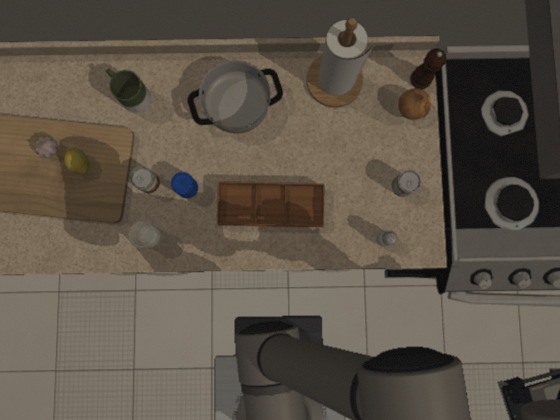

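View pics/scene0.png

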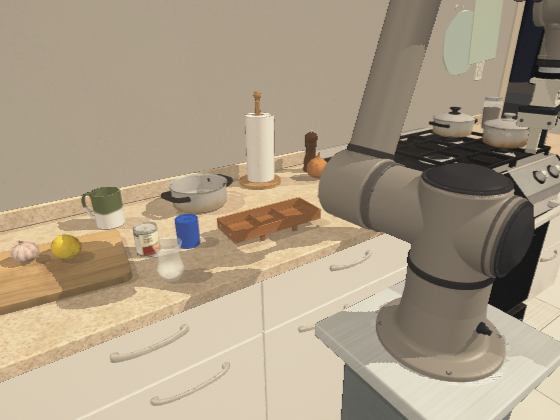

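View pics/wrist0.png

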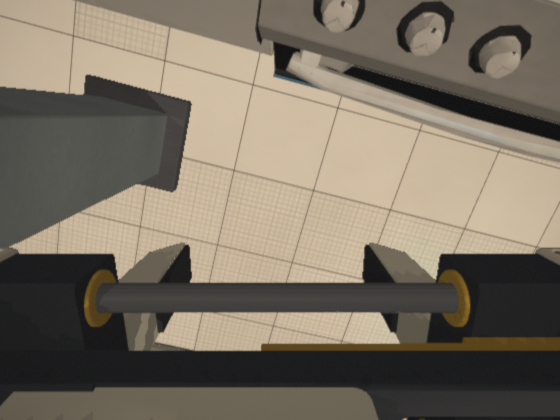

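The top view shows the tray at about (271,205), a white/red tin at (146,180), the blue look-alike at (184,185), the glass at (147,235), and probably the second tin at (406,183) with the shaker at (388,239). I'll zoom in to confirm.

```bash
python3 - <<'E'
import cv2,numpy as np
a=cv2.imread("pics/top0.png")
c=cv2.resize(a[155:260,110:250],None,fx=4,fy=4,interpolation=cv2.INTER_CUBIC)
d=cv2.resize(a[155:260,350:410+30],None,fx=4,fy=4,interpolation=cv2.INTER_CUBIC)
d=cv2.resize(a[155:260,360:420],None,fx=4,fy=4,interpolation=cv2.INTER_CUBIC)
cv2.imwrite("pics/z0.png",cv2.convertScaleAbs(np.hstack([c,d]),alpha=1.6))
e=cv2.resize(a[170:240,205:335],None,fx=6,fy=6,interpolation=cv2.INTER_CUBIC)
cv2.imwrite("pics/z1.png",cv2.convertScaleAbs(e,alpha=1.6))
E
```

```text
(no output)
```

View pics/z0.png

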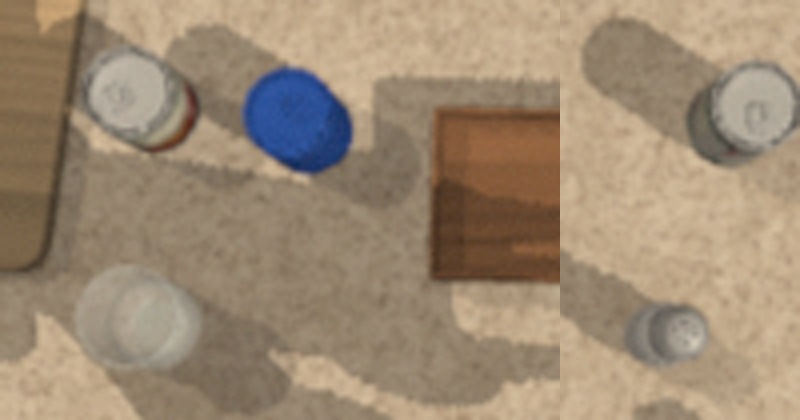

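View pics/z1.png

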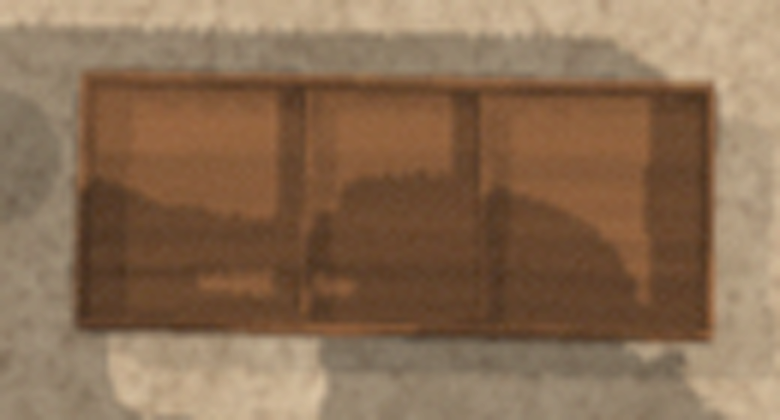

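Zoom: tin tops are at about pixel (142,177) on the left and (409,182) on the right. The tray rim corners are (218.8,182.2), (323.8,183.8), (323.7,226.3) and (218,224.7).

```bash
cat > h.py <<'E'
import numpy as np,cv2
from scipy.spatial.transform import Rotation as R
from plant import *
def ray(name,px,z,st=None):
    c=get_calibration(name); K=c["mtx"]
    d=np.linalg.inv(K)@np.array([px[0],px[1],1.])
    if name=="wrist":
        M=np.array(c["mount"]);T=R.from_euler("xyz",st["tcp_rot"]).as_matrix()
        o=T@M[:3,3]+st["tool_pos"]; d=T@M[:3,:3]@d
    else:
        o=np.array(c["eye"]); d=R.from_euler("xyz",c["orientation"]).as_matrix()@d
    return o+d*(z-o[2])/d[2]
def proj(name,P,st=None):
    c=get_calibration(name)
    if name=="wrist":
        M=np.array(c["mount"]);T=R.from_euler("xyz",st["tcp_rot"]).as_matrix()
        o=T@M[:3,3]+st["tool_pos"]; Q=T@M[:3,:3]
    else: o=np.array(c["eye"]);Q=R.from_euler("xyz",c["orientation"]).as_matrix()
    p=c["mtx"]@(Q.T@(np.array(P)-o)); return p[:2]/p[2]
E
python3 - <<'E'
from h import *
np.set_printoptions(precision=1,suppress=True)
for n,p,z in[("L",(142,177),72),("R",(409.3,181.7),72),("blue",(182.5,183),72),("glass",(142,233.5),86),("salt",(391.5,238),90)]: print(n,ray("top",p,z))
c=np.array([ray("top",p,47) for p in[(218.8,182.2),(323.8,183.8),(323.7,226.3),(218,224.7)]])
print(c,c.mean(0))
v=c[0]+c[3]-c[1]-c[2]; print("yaw",np.arctan2(-v[0],v[1]),np.linalg.norm(v)/2)
for n,p in[("scene L",(146,226)),("blue",(187,218))]: print(n,ray("scene",p,72))
E
```

```text
L [591.8 326.7  72. ]
R [ 569.6 -328.3   72. ]
blue [575.3 227.4  72. ]
glass [452.1 320.4  86. ]
salt [ 431.3 -274.2   90. ]
[[ 580.3  141.5   47. ]
 [ 572.  -120.9   47. ]
 [ 465.5 -117.7   47. ]
 [ 473.7  143.6   47. ]] [522.9  11.6  47. ]
yaw -0.031501644948919 262.0073145857345
scene L [586.7 328.3  72. ]
blue [571.4 230.1  72. ]
```

Emit:
step_arm(moves=[1, -0.15, 0, 0, 0, 0, -1, 1, -0.15, 0, 0, 0, 0, -1, 1, -0.15, 0, 0, 0, 0, -1, 1, -0.15, 0, 0, 0, 0, -1, 1, -0.15, 0, 0, 0, 0, -1, 1, -0.15, 0, 0, 0, 0, -1, 1, -0.15, 0, 0, 0, 0, -1, 1, -0.15, 0, 0, 0, 0, -1])

```text
time: 0.82
tool_pos: [281.8, -443.2, 223.5]
tcp_rot: [-3.135, 0.001, 0.244]
contact_force: [0.1, 0.1, 0.8]
grip_width: 92.2
```

Emit:
step_arm(moves=[1, -0.15, 0, 0, 0, 0, -1, 1, -0.15, 0, 0, 0, 0, -1, 1, -0.15, 0, 0, 0, 0, -1, 1, -0.15, 0, 0, 0, 0, -1, 1, -0.15, 0, 0, 0, 0, -1, 1, -0.15, 0, 0, 0, 0, -1, 1, -0.15, 0, 0, 0, 0, -1, 1, -0.15, 0, 0, 0, 0, -1])

```text
time: 1.48
tool_pos: [437.8, -375.9, 220.8]
tcp_rot: [-3.13, 0.004, 0.244]
contact_force: [0.1, 0.0, 0.3]
grip_width: 91.7
```

Emit:
step_arm(moves=[0, 0, 0, 0, 0, -1, -1, 0, 0, 0, 0, 0, -1, -1, 0, 0, 0, 0, 0, -1, -1, 0, 0, 0, 0, 0, -1, -1, 0, 0, 0, 0, 0, -1, -1, 0, 0, 0, 0, 0, -1, -1, 0, 0, 0, 0, 0, -1, -1, 0, 0, 0, 0, 0, -1, -1])

```text
time: 2.15
tool_pos: [441.9, -371.3, 216.9]
tcp_rot: [-3.123, -0.005, 0.834]
contact_force: [-0.7, -0.5, -0.2]
grip_width: 91.5
```

Emit:
step_arm(moves=[0, 0, 0, 0, 0, -1, -1, 0, 0, 0, 0, 0, -1, -1, 0, 0, 0, 0, 0, -1, -1, 0, 0, 0, 0, 0, -1, -1, 0, 0, 0, 0, 0, -1, -1, 0, 0, 0, 0, 0, -1, -1, 0, 0, 0, 0, 0, -1, -1, 0, 0, 0, 0, 0, -1, -1])

```text
time: 2.82
tool_pos: [440.8, -370.0, 213.7]
tcp_rot: [-3.124, -0.019, 1.422]
contact_force: [-0.3, 0.2, 0.2]
grip_width: 91.5
```

```bash
cat >> h.py <<'E'
np.set_printoptions(precision=2,suppress=True)
def need(x,y,z,yaw=np.pi/2):
    s=get_obs();T=R.from_euler("xyz",s["tcp_rot"])
    d=T.inv().apply(np.array([x,y,z])-s["tool_pos"])/20
    w=(T.inv()*R.from_euler("xyz",[np.pi,0,yaw])).as_rotvec(degrees=True)/4
    print("t",round(s["time"],2),"pos",s["tool_pos"],"F",s["contact_force"],"gw",s["grip_width"],"shift",d,"turn",w)
E
python3 -c "
from h import *
need(569.6,-328.3,200)"
```

```text
t 2.82 pos [ 440.79 -369.99  213.65] F [-0.35  0.17  0.2 ] gw 91.49976361110153 shift [3.   6.07 0.63] turn [-0.23 -0.29 -2.13]
```

Emit:
step_arm(moves=[0.5, 1, 0.1, -0.04, -0.05, -0.36, -1, 0.5, 1, 0.1, -0.04, -0.05, -0.36, -1, 0.5, 1, 0.1, -0.04, -0.05, -0.36, -1, 0.5, 1, 0.1, -0.04, -0.05, -0.36, -1, 0.5, 1, 0.1, -0.04, -0.05, -0.36, -1, 0.5, 1, 0.1, -0.04, -0.05, -0.36, -1, 0, 0, 0, 0, 0, 0, -1])

```text
time: 3.4
tool_pos: [568.2, -318.2, 197.7]
tcp_rot: [-3.139, -0.002, 1.581]
contact_force: [-1.3, 0.6, -0.2]
grip_width: 91.6
```

```bash
python3 -c "
from h import *
need(569.6,-328.3,200)
s=get_obs()
a=capture('wrist');cv2.imwrite('pics/w1.png',a[:,:,::-1])
print(proj('wrist',[569.6,-328.3,72],s))"
```

```text
t 3.4 pos [ 568.16 -318.19  197.72] F [-1.27  0.62 -0.22] gw 91.61918683660065 shift [-0.51  0.07 -0.11] turn [-0.04 -0.02  0.14]
[277.76 211.9 ]
```

View pics/w1.png

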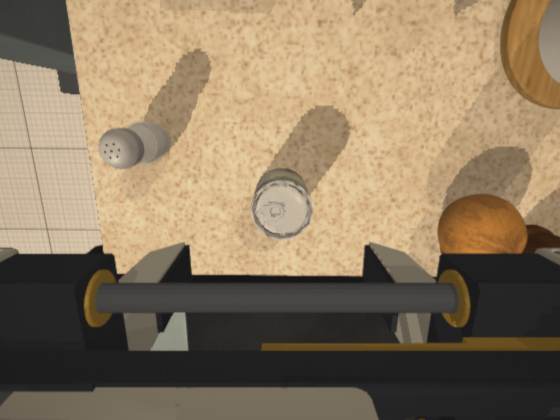

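The wrist view shows the tin top at (282,209), close to the prediction. The onion on the right has its left edge at (438,232), and the shaker is on the left.

```bash
python3 -c "
from h import *
s=get_obs()
print(ray('wrist',(282,209),72,s),'onion edge',ray('wrist',(438,232),35,s),'salt',ray('wrist',(121,147),90,s))"
```

```text
[ 571.71 -326.5    72.  ] onion edge [ 736.29 -360.7    35.  ] salt [ 440.14 -270.25   90.  ]
```

Emit:
step_arm(moves=[-0.45, 0.15, 0.6, -0.04, -0.02, 0.14, -1, 0, 0, 1, 0, 0, 0, -1, 0, 0, 1, 0, 0, 0, -1, 0, 0, 1, 0, 0, 0, -1, 0, 0, 1, 0, 0, 0, -1, 0, 0, 1, 0, 0, 0, -1, 0, 0, 0, 0, 0, 0, -1])

```text
time: 4.03
tool_pos: [563.8, -336.6, 77.8]
tcp_rot: [-3.139, 0.003, 1.557]
contact_force: [-0.7, 0.3, -1.2]
grip_width: 91.9
```

```bash
python3 -c "
from h import *
need(571,-327,34)
s=get_obs()
a=capture('wrist');cv2.imwrite('pics/w2.png',a[:,:,::-1])
print(proj('wrist',[571,-327,72],s))"
```

```text
t 4.03 pos [ 563.84 -336.55   77.83] F [-0.69  0.26 -1.22] gw 91.8750060784152 shift [0.49 0.36 2.19] turn [-0.04  0.04 -0.2 ]
[288.33 240.69]
```

View pics/w2.png

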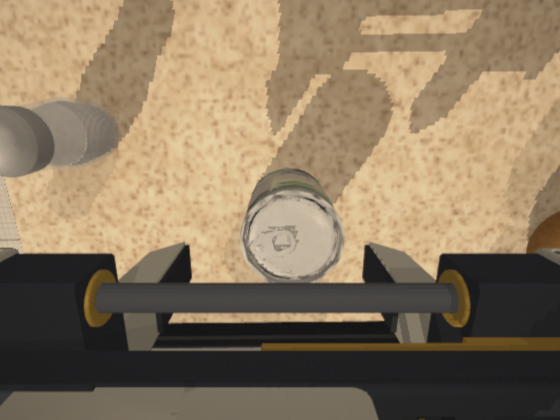

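The tin top is at (292,237), between the fingers and slightly towards +y. I'll correct that and then go down.

```bash
python3 -c "
from h import *
s=get_obs()
p=ray('wrist',(292,236.5),72,s);print(p)
need(p[0],p[1],34)"
```

```text
[ 573.73 -326.06   72.  ]
t 4.08 pos [ 564.49 -337.23   79.83] F [-0.01  0.01 -0.92] gw 91.77700537827907 shift [0.57 0.46 2.29] turn [-0.01  0.06 -0.2 ]
```

Emit:
step_arm(moves=[0.57, 0.44, 0, 0, 0, -0.2, -1, 0, 0, 0, 0, 0, 0, -1])

```text
time: 4.25
tool_pos: [573.5, -327.4, 81.0]
tcp_rot: [3.141, 0.005, 1.568]
contact_force: [-0.4, 0.2, 0.3]
grip_width: 92.0
```

```bash
python3 -c "
from h import *
need(573,-326,34)"
```

```text
t 4.25 pos [ 573.5  -327.43   81.04] F [-0.38  0.2   0.31] gw 91.98789625094807 shift [ 0.08 -0.03  2.35] turn [ 0.    0.07 -0.04]
```

Emit:
step_arm(moves=[0.08, 0, 0.8, 0, 0.05, 0, -1, 0, 0, 0.8, 0, 0, 0, -1, 0, 0, 0.6, 0, 0, 0, -1, 0, 0, 0, 0, 0, 0, -1])

```text
time: 4.58
tool_pos: [578.1, -327.5, 42.9]
tcp_rot: [3.131, 0.009, 1.57]
contact_force: [-0.3, 1.0, -0.8]
grip_width: 91.8
```

```bash
python3 -c "
from h import *
need(573,-326,34)"
```

```text
t 4.58 pos [ 578.11 -327.51   42.88] F [-0.26  1.01 -0.76] gw 91.75336456594361 shift [ 0.08 -0.26  0.44] turn [ 0.15  0.14 -0.01]
```

Emit:
step_arm(moves=[0.05, -0.26, 0.4, 0.15, 0.14, 0, -1, 0, 0, 0, 0, 0, 0, -1])

```text
time: 4.75
tool_pos: [573.5, -326.7, 35.9]
tcp_rot: [3.14, 0.0, 1.571]
contact_force: [0.1, -0.7, -0.4]
grip_width: 92.2
```

```bash
python3 -c "
from h import *
need(573,-326,34)"
```

```text
t 4.75 pos [ 573.5  -326.69   35.9 ] F [ 0.13 -0.67 -0.4 ] gw 92.23745990399726 shift [ 0.03 -0.03  0.1 ] turn [0.02 0.   0.  ]
```

Emit:
step_arm(moves=[0, 0, 0, 0, 0, 0, 1, 0, 0, 0, 0, 0, 0, 1, 0, 0, 0, 0, 0, 0, 1, 0, 0, 0, 0, 0, 0, 1, 0, 0, 0, 0, 0, 0, 1, 0, 0, 0, 0, 0, 0, 1, 0, 0, 0, 0, 0, 0, 1, 0, 0, 0, 0, 0, 0, 1])

```text
time: 5.42
tool_pos: [574.5, -327.9, 38.9]
tcp_rot: [3.137, 0.003, 1.571]
contact_force: [0.6, -0.8, -0.8]
grip_width: 56.8
```

```bash
python3 -c "
from h import *
need(573,-326,34)"
```

```text
t 5.42 pos [ 574.48 -327.86   38.94] F [ 0.55 -0.76 -0.81] gw 56.815508753169354 shift [ 0.09 -0.08  0.25] turn [ 0.06  0.04 -0.  ]
```

Emit:
step_arm(moves=[0, 0, -0.5, 0, 0, 0, 1, 0, 0, -1, 0, 0, 0, 1, 0, 0, -1, 0, 0, 0, 1, 0, 0, -1, 0, 0, 0, 1, 0, 0, -1, 0, 0, 0, 1, 0, 0, -1, 0, 0, 0, 1, 0, 0, 0, 0, 0, 0, 1])

```text
time: 6.0
tool_pos: [572.6, -326.3, 153.8]
tcp_rot: [-3.141, -0.001, 1.571]
contact_force: [0.3, -0.0, -0.8]
grip_width: 56.9
```

```bash
python3 -c "
from h import *
need(520.3,-72.4,150)"
```

```text
t 6.0 pos [ 572.62 -326.27  153.84] F [ 0.32 -0.02 -0.78] gw 56.9155330400894 shift [12.69 -2.62  0.21] turn [-0.01 -0.02  0.  ]
```

Emit:
step_arm(moves=[1, -0.2, 0, 0, 0, 0, 1, 1, -0.2, 0, 0, 0, 0, 1, 1, -0.2, 0, 0, 0, 0, 1, 1, -0.2, 0, 0, 0, 0, 1, 1, -0.2, 0, 0, 0, 0, 1, 1, -0.2, 0, 0, 0, 0, 1, 1, -0.2, 0, 0, 0, 0, 1])

```text
time: 6.58
tool_pos: [541.9, -184.6, 150.4]
tcp_rot: [-3.14, -0.0, 1.565]
contact_force: [-0.4, -0.4, -2.8]
grip_width: 57.0
```

```bash
python3 -c "
from h import *
need(520.3,-72.4,150)"
```

```text
t 6.58 pos [ 541.89 -184.64  150.44] F [-0.43 -0.41 -2.81] gw 57.037411825210036 shift [ 5.61 -1.11  0.02] turn [-0.02 -0.   -0.09]
```

Emit:
step_arm(moves=[1, -0.2, 0, 0, 0, -0.05, 1, 1, -0.2, 0, 0, 0, 0, 1, 1, -0.2, 0, 0, 0, 0, 1, 1, -0.2, 0, 0, 0, 0, 1, 0.8, -0.2, 0, 0, 0, 0, 1, 0.3, -0.1, 0, 0, 0, 0, 1, 0, 0, 0, 0, 0, 0, 1])

```text
time: 7.17
tool_pos: [514.1, -72.7, 145.6]
tcp_rot: [-3.131, -0.004, 1.572]
contact_force: [0.5, -0.4, -2.4]
grip_width: 57.0
```

```bash
python3 -c "
from h import *
need(520.3,-72.4,150)
s=get_obs()
a=capture('wrist');cv2.imwrite('pics/w3.png',a[:,:,::-1])
b=capture('scene');cv2.imwrite('pics/s3.png',b[:,:,::-1])
a2=capture('top');cv2.imwrite('pics/t3.png',a2[:,:,::-1])"
```

```text
t 7.17 pos [514.12 -72.68 145.55] F [ 0.49 -0.37 -2.41] gw 57.009288896983094 shift [ 0.01  0.31 -0.23] turn [-0.15 -0.06  0.01]
```

View pics/w3.png

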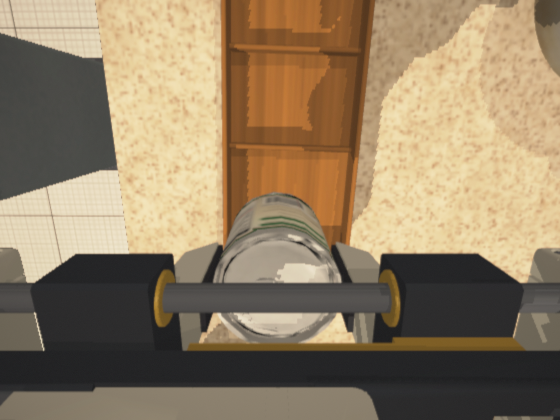

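View pics/s3.png

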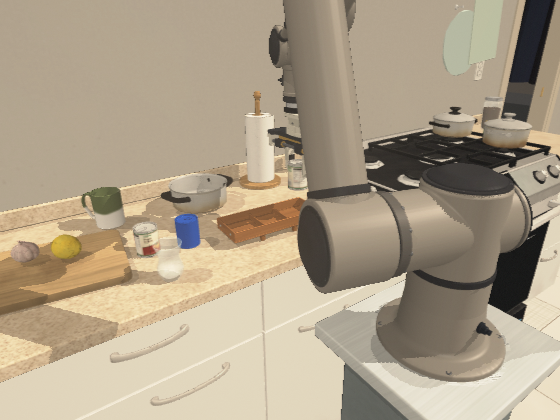

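The wrist view shows the tin held above the right end compartment. The divider tops run (231,147)–(354,151) and (231,47)–(361,50), so I can refine the tray pose from them.

```bash
python3 -c "
from h import *
s=get_obs();
for p,z in[((231,147),37),((354,151),37),((231,47),37),((361,50),37),((222,240),47),((353,240),47),((220,5),47),((374,5),47)]: print(p,ray('wrist',p,z,s))"
```

```text
(231, 147) [477.59 -24.42  37.  ]
(354, 151) [577.71 -27.55  37.  ]
(231, 47) [480.47  49.73  37.  ]
(361, 50) [578.05  47.49  37.  ]
(222, 240) [ 468.39 -101.52   47.  ]
(353, 240) [ 579.48 -101.11   47.  ]
(220, 5) [475.17  74.69  47.  ]
(374, 5) [582.79  74.38  47.  ]
```

```bash
python3 -c "
from h import *
need(524.5,-71,70)"
```

```text
t 7.32 pos [515.07 -74.62 145.81] F [-0.41 -0.19 -1.38] gw 56.938024869212974 shift [0.17 0.51 3.79] turn [-0.13 -0.05 -0.01]
```

Emit:
step_arm(moves=[0.17, 0.5, 0, -0.13, -0.05, 0, 1, 0, 0, 0, 0, 0, 0, 1, 0, 0, 0.6, 0, 0, 0, 1, 0, 0, 0.6, 0, 0, 0, 1, 0, 0, 0, 0, 0, 0, 1])

```text
time: 7.73
tool_pos: [529.0, -75.3, 121.5]
tcp_rot: [3.136, 0.002, 1.565]
contact_force: [-1.4, -0.1, -2.2]
grip_width: 56.8
```

```bash
python3 -c "
from h import *
need(524.5,-71,70)"
```

```text
t 7.73 pos [529.04 -75.3  121.51] F [-1.38 -0.12 -2.19] gw 56.82571348825187 shift [ 0.22 -0.24  2.57] turn [ 0.08  0.03 -0.08]
```

Emit:
step_arm(moves=[0.2, -0.24, 0.3, 0.08, 0.03, -0.06, 1, 0, 0, 0.5, 0, 0, 0, 1, 0, 0, 0.5, 0, 0, 0, 1, 0, 0, 0.3, 0, 0, 0, 1, 0, 0, 0, 0, 0, 0, 1])

```text
time: 8.15
tool_pos: [524.8, -72.2, 87.2]
tcp_rot: [3.141, 0.001, 1.568]
contact_force: [-0.6, -0.1, -2.1]
grip_width: 57.0
```

```bash
python3 -c "
from h import *
need(524.5,-71,70)"
```

```text
t 8.15 pos [524.82 -72.21  87.19] F [-0.64 -0.14 -2.12] gw 57.02908304483545 shift [ 0.06 -0.02  0.86] turn [ 0.01  0.01 -0.03]
```

Emit:
step_arm(moves=[0.05, 0, 0.4, 0, 0, 0, 1, 0, 0, 0.4, 0, 0, 0, 1, 0, 0, 0, 0, 0, 0, 1])

```text
time: 8.4
tool_pos: [525.0, -71.2, 69.6]
tcp_rot: [3.141, 0.001, 1.568]
contact_force: [-0.7, 0.7, -2.3]
grip_width: 56.5
```

```bash
python3 -c "
from h import *
need(524.5,-71,60)
s=get_obs()
a=capture('wrist');cv2.imwrite('pics/w4.png',a[:,:,::-1])
b=capture('scene')[150:280,180:400];cv2.imwrite('pics/s4.png',cv2.resize(b[:,:,::-1],None,fx=3.5,fy=3.5))"
```

```text
t 8.4 pos [525.03 -71.22  69.61] F [-0.67  0.68 -2.34] gw 56.53673839720587 shift [ 0.01 -0.03  0.48] turn [ 0.01  0.01 -0.04]
```

View pics/w4.png

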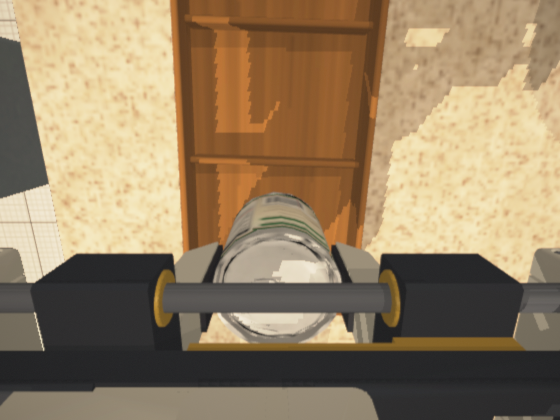

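View pics/s4.png

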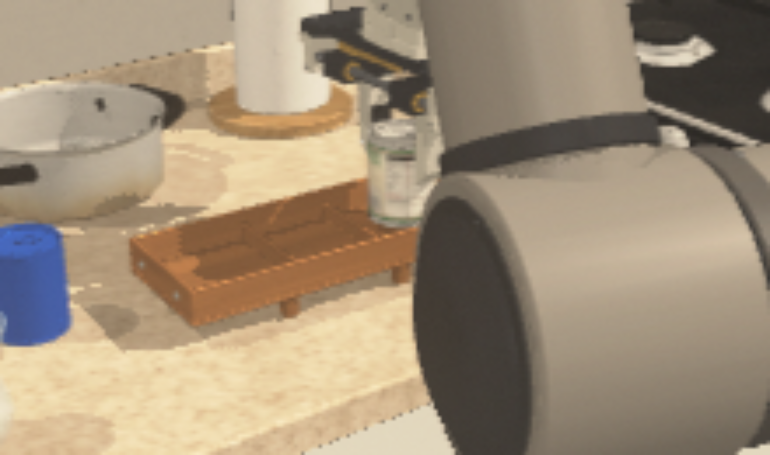

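The tin is centred between the walls, with the divider at row 160. I'll lower gently, watching the force.

Emit:
step_arm(moves=[0, 0, 0.25, 0, 0, 0, 1, 0, 0, 0, 0, 0, 0, 1])

```text
time: 8.67
tool_pos: [526.2, -71.5, 66.0]
tcp_rot: [3.138, 0.001, 1.568]
contact_force: [-0.4, 0.3, -0.8]
grip_width: 57.1
```

```bash
python3 -c "
from h import *
need(524.5,-71,60)
s=get_obs()
print(ray('wrist',(275,160),37,dict(s,tool_pos=[525,-71.2,69.6],tcp_rot=[3.141,.001,1.568])))"
```

```text
t 8.67 pos [526.17 -71.47  65.99] F [-0.41  0.32 -0.82] gw 57.10361077764703 shift [ 0.02 -0.08  0.3 ] turn [ 0.05  0.02 -0.03]
[524.86 -21.56  37.  ]
```

Emit:
step_arm(moves=[0, -0.05, 0.15, 0.03, 0, 0, 1, 0, 0, 0, 0, 0, 0, 1])

```text
time: 8.83
tool_pos: [525.4, -71.6, 63.1]
tcp_rot: [3.139, 0.002, 1.568]
contact_force: [-0.3, 0.1, -1.8]
grip_width: 56.7
```

```bash
python3 -c "
from h import *
need(524.5,-71,60)"
```

```text
t 8.83 pos [525.42 -71.56  63.08] F [-0.34  0.1  -1.78] gw 56.74038807897736 shift [ 0.03 -0.05  0.15] turn [ 0.03  0.03 -0.03]
```

Emit:
step_arm(moves=[0, 0, 0.1, 0, 0, 0, 1])

```text
time: 8.92
tool_pos: [525.8, -71.7, 61.4]
tcp_rot: [3.138, 0.002, 1.568]
contact_force: [0.8, 0.0, -2.1]
grip_width: 56.9
```

```bash
python3 -c "
from h import *
need(524.5,-71,60)
b=capture('scene')[150:280,180:400];cv2.imwrite('pics/s5.png',cv2.resize(b[:,:,::-1],None,fx=3.5,fy=3.5))"
```

```text
t 8.92 pos [525.78 -71.68  61.39] F [ 0.77  0.02 -2.11] gw 56.93975758787711 shift [ 0.03 -0.06  0.07] turn [ 0.05  0.03 -0.03]
```

View pics/s5.png

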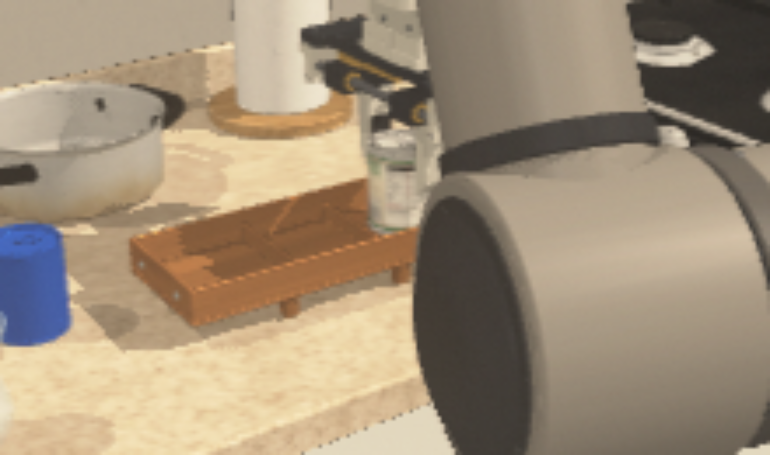

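Emit:
step_arm(moves=[0, -0.03, 0.08, 0.03, 0, 0, 1, 0, 0, 0.03, 0, 0, 0, 1])

```text
time: 9.13
tool_pos: [525.8, -72.3, 60.6]
tcp_rot: [3.139, 0.003, 1.569]
contact_force: [-1.9, 2.8, 2.8]
grip_width: 57.0
```

```bash
python3 -c "
from h import *
need(524.5,-71,60)"
```

```text
t 9.13 pos [525.76 -72.32  60.62] F [-1.89  2.76  2.83] gw 56.984093415442075 shift [ 0.07 -0.06  0.03] turn [ 0.04  0.05 -0.03]
```

Emit:
step_arm(moves=[0, 0, 0.06, 0, 0, 0, 1])

```text
time: 9.22
tool_pos: [525.8, -72.4, 60.5]
tcp_rot: [3.138, 0.004, 1.569]
contact_force: [-3.7, -0.8, 11.7]
grip_width: 56.8
```

```bash
python3 -c "
from h import *
need(524.5,-71,60)"
```

```text
t 9.22 pos [525.79 -72.42  60.46] F [-3.7  -0.78 11.65] gw 56.781772294927954 shift [ 0.07 -0.06  0.02] turn [ 0.05  0.05 -0.03]
```

Contact was made and the force rose to 11.7 N. I'll back off slightly and look.

Emit:
step_arm(moves=[0, 0, -0.06, 0, 0, 0, 1])

```text
time: 9.3
tool_pos: [525.7, -72.4, 62.0]
tcp_rot: [3.138, 0.004, 1.569]
contact_force: [0.1, -0.3, -1.6]
grip_width: 57.1
```

```bash
python3 -c "
from h import *
need(524.5,-71,60)
b=capture('scene')[150:280,180:400];cv2.imwrite('pics/s6.png',cv2.resize(b[:,:,::-1],None,fx=3.5,fy=3.5))"
```

```text
t 9.3 pos [525.73 -72.39  61.98] F [ 0.08 -0.27 -1.56] gw 57.147593172709676 shift [ 0.07 -0.06  0.1 ] turn [ 0.05  0.05 -0.03]
```

View pics/s6.png

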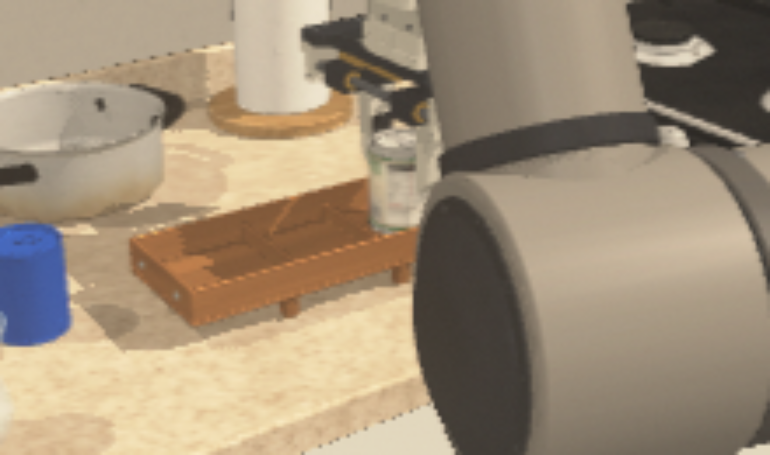

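The tray is still level and in place. I'll release about a millimetre above the floor and open.

Emit:
step_arm(moves=[0, 0, 0.03, 0, 0, 0, 1, 0, 0, 0, 0, 0, 0, -1, 0, 0, 0, 0, 0, 0, -1, 0, 0, 0, 0, 0, 0, -1, 0, 0, 0, 0, 0, 0, -1, 0, 0, 0, 0, 0, 0, -1])

```text
time: 9.85
tool_pos: [526.6, -72.7, 61.8]
tcp_rot: [3.136, 0.004, 1.569]
contact_force: [-0.1, 0.3, -0.0]
grip_width: 85.5
```

```bash
python3 -c "
from h import *
need(524.5,-71,60)"
```

```text
t 9.85 pos [526.61 -72.65  61.77] F [-0.07  0.3  -0.02] gw 85.4920028263056 shift [ 0.08 -0.11  0.09] turn [ 0.08  0.06 -0.03]
```

Fingers are open; now up.

Emit:
step_arm(moves=[0, -0.05, -0.6, 0.07, 0.06, 0, -1, 0, 0, -1, 0, 0, 0, -1, 0, 0, -1, 0, 0, 0, -1, 0, 0, -1, 0, 0, 0, -1, 0, 0, -1, 0, 0, 0, -1, 0, 0, -1, 0, 0, 0, -1, 0, 0, -0.5, 0, 0, 0, -1])

```text
time: 10.43
tool_pos: [523.4, -72.1, 185.5]
tcp_rot: [-3.133, -0.003, 1.569]
contact_force: [1.0, -0.6, -1.0]
grip_width: 91.8
```

```bash
python3 -c "
from h import *
need(594,325,200)
b=capture('wrist');cv2.imwrite('pics/w7.png',b[:,:,::-1])"
```

```text
t 10.43 pos [523.37 -72.07 185.51] F [ 1.02 -0.59 -1.  ] gw 91.7520300387741 shift [19.86  3.48 -0.7 ] turn [-0.12 -0.04 -0.03]
```

View pics/w7.png

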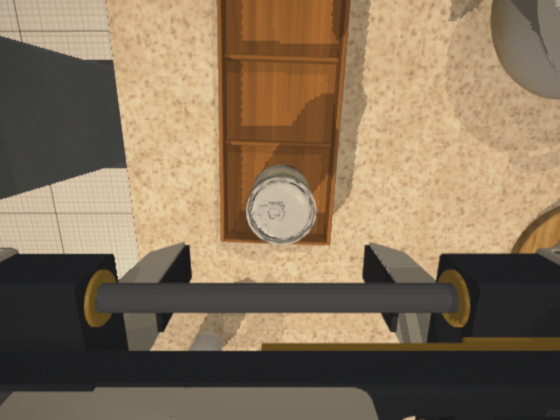

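The tin stands upright in the right end compartment, its top at (281,210). Now I'll move to the left tin.

Emit:
step_arm(moves=[1, 0.17, -0.1, -0.1, -0.04, 0, -1, 1, 0.17, -0.1, 0, 0, 0, -1, 1, 0.17, -0.1, 0, 0, 0, -1, 1, 0.17, -0.1, 0, 0, 0, -1, 1, 0.17, 0, 0, 0, 0, -1, 1, 0.17, 0, 0, 0, 0, -1, 1, 0.17, 0, 0, 0, 0, -1, 1, 0.17, 0, 0, 0, 0, -1])

```text
time: 11.15
tool_pos: [552.1, 90.0, 192.2]
tcp_rot: [3.141, 0.003, 1.561]
contact_force: [0.4, -0.5, -0.4]
grip_width: 91.9
```

Emit:
step_arm(moves=[1, 0.17, -0.1, 0, 0, 0, -1, 1, 0.17, -0.1, 0, 0, 0, -1, 1, 0.17, -0.1, 0, 0, 0, -1, 1, 0.17, -0.1, 0, 0, 0, -1, 1, 0.17, 0, 0, 0, 0, -1, 1, 0.17, 0, 0, 0, 0, -1, 1, 0.17, 0, 0, 0, 0, -1, 1, 0.17, 0, 0, 0, 0, -1])

```text
time: 11.82
tool_pos: [579.2, 257.9, 192.6]
tcp_rot: [-3.134, 0.005, 1.562]
contact_force: [1.1, -0.7, -0.1]
grip_width: 91.8
```

```bash
python3 -c "
from h import *
need(594,325,200)"
```

```text
t 11.82 pos [579.22 257.9  192.6 ] F [ 1.1  -0.67 -0.11] gw 91.75087794981052 shift [ 3.36  0.7  -0.39] turn [-0.11  0.07 -0.13]
```

Emit:
step_arm(moves=[1, 0.2, -0.1, -0.08, 0.05, -0.1, -1, 1, 0.2, -0.1, 0, 0, 0, -1, 1, 0.2, 0, 0, 0, 0, -1, 0.2, 0, 0, 0, 0, 0, -1, 0, 0, 0, 0, 0, 0, -1])

```text
time: 12.23
tool_pos: [590.1, 328.6, 190.5]
tcp_rot: [-3.134, 0.002, 1.573]
contact_force: [0.1, 0.2, 0.5]
grip_width: 91.3
```

```bash
python3 -c "
from h import *
need(594,325,200)
b=capture('wrist');cv2.imwrite('pics/w8.png',b[:,:,::-1])"
```

```text
t 12.23 pos [590.08 328.6  190.48] F [0.08 0.17 0.48] gw 91.32046351624105 shift [-0.18  0.19 -0.48] turn [-0.12  0.03  0.03]
```

View pics/w8.png

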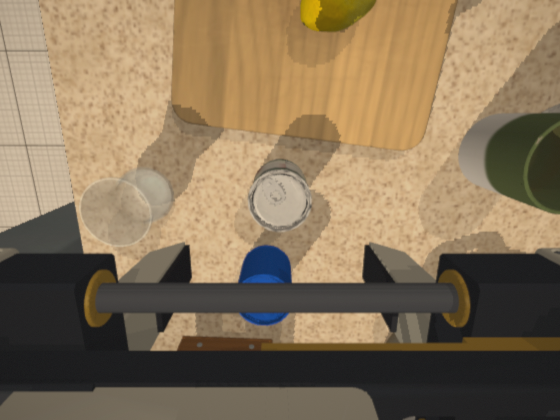

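The wrist view shows the tin top at (280,199), the glass at (125,210), a mug with its left edge at (458,150), and the blue one behind at (265,290).

```bash
python3 -c "
from h import *
s=get_obs()
p=ray('wrist',(280,199),72,s);print(p,'mug',ray('wrist',(486,150),90,s),ray('wrist',(458,150),10,s),'glass',ray('wrist',(152,212),86,s))
need(p[0],p[1],95)"
```

```text
[592.5  331.58  72.  ] mug [753.63 376.79  90.  ] [775.14 368.24  10.  ] glass [483.94 323.31  86.  ]
t 12.28 pos [589.92 328.09 190.28] F [-0.42 -0.32  0.03] gw 91.84482226707186 shift [0.19 0.17 4.76] turn [-0.12  0.04  0.03]
```

Emit:
step_arm(moves=[0.15, 0.15, 0.4, -0.12, 0.04, 0, -1, 0, 0, 0.9, 0, 0, 0, -1, 0, 0, 0.9, 0, 0, 0, -1, 0, 0, 0.9, 0, 0, 0, -1, 0, 0, 0.8, 0, 0, 0, -1, 0, 0, 0, 0, 0, 0, -1])

```text
time: 12.78
tool_pos: [593.2, 323.8, 109.6]
tcp_rot: [3.141, 0.002, 1.568]
contact_force: [-0.7, -0.3, -0.3]
grip_width: 91.6
```

```bash
python3 -c "
from h import *
need(592.5,331,37)
b=capture('wrist');cv2.imwrite('pics/w9.png',b[:,:,::-1])"
```

```text
t 12.78 pos [593.2  323.78 109.59] F [-0.65 -0.3  -0.27] gw 91.57071677866611 shift [ 0.37 -0.04  3.63] turn [ 0.01  0.03 -0.04]
```

View pics/w9.png

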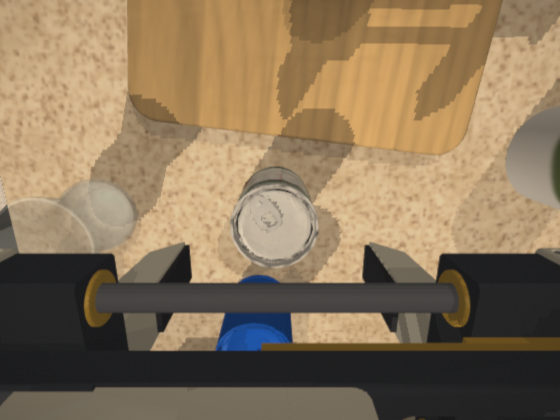

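The tin top is at (275,223).

```bash
python3 -c "
from h import *
s=get_obs()
p=ray('wrist',(275,223),72,s);print(p)
need(p[0],p[1],37)"
```

```text
[593.73 332.25  72.  ]
t 12.83 pos [593.96 323.95 111.36] F [-0.2   0.93  0.77] gw 91.88577028924358 shift [ 0.42 -0.02  3.72] turn [ 0.04  0.02 -0.05]
```

Emit:
step_arm(moves=[0.4, 0, 0, 0, 0, 0, -1, 0, 0, 0.5, 0, 0, 0, -1, 0, 0, 0.7, 0, 0, 0, -1, 0, 0, 0.7, 0, 0, 0, -1, 0, 0, 0, 0, 0, 0, -1])

```text
time: 13.25
tool_pos: [597.4, 332.3, 77.5]
tcp_rot: [3.13, -0.003, 1.566]
contact_force: [-0.3, -0.3, -0.5]
grip_width: 92.1
```

```bash
python3 -c "
from h import *
need(593.5,332,36)"
```

```text
t 13.25 pos [597.43 332.31  77.49] F [-0.3  -0.27 -0.54] gw 92.11856416102711 shift [-0.02 -0.22  2.07] turn [ 0.17 -0.04 -0.07]
```

Emit:
step_arm(moves=[0, -0.2, 0.4, 0.17, -0.04, -0.05, -1, 0, -0.05, 0.6, 0.03, 0, 0, -1, 0, -0.05, 0.6, 0.03, 0, 0, -1, 0, -0.03, 0.3, 0, 0, 0, -1, 0, 0, 0, 0, 0, 0, -1])

```text
time: 13.67
tool_pos: [591.5, 333.2, 38.6]
tcp_rot: [-3.14, -0.001, 1.57]
contact_force: [-0.2, -0.3, 0.0]
grip_width: 91.9
```

```bash
python3 -c "
from h import *
need(593.5,332,36)"
```

```text
t 13.67 pos [591.55 333.24  38.63] F [-0.21 -0.3   0.03] gw 91.85558758058582 shift [-0.06  0.1   0.13] turn [-0.02 -0.02 -0.01]
```

Emit:
step_arm(moves=[-0.05, 0.1, 0.12, 0, 0, 0, -1, 0, 0, 0, 0, 0, 0, 1, 0, 0, 0, 0, 0, 0, 1, 0, 0, 0, 0, 0, 0, 1, 0, 0, 0, 0, 0, 0, 1, 0, 0, 0, 0, 0, 0, 1, 0, 0, 0, 0, 0, 0, 1, 0, 0, 0, 0, 0, 0, 1])

```text
time: 14.33
tool_pos: [594.4, 332.4, 37.1]
tcp_rot: [-3.142, -0.002, 1.57]
contact_force: [0.1, 0.6, -0.8]
grip_width: 56.9
```

```bash
python3 -c "
from h import *
need(593.5,332,36)"
```

```text
t 14.33 pos [594.42 332.38  37.07] F [ 0.07  0.58 -0.8 ] gw 56.88223306482524 shift [-0.02 -0.05  0.05] turn [-0.   -0.03 -0.01]
```

Emit:
step_arm(moves=[0, 0, -0.5, 0, 0, 0, 1, 0, 0, -1, 0, 0, 0, 1, 0, 0, -1, 0, 0, 0, 1, 0, 0, -1, 0, 0, 0, 1, 0, 0, -1, 0, 0, 0, 1, 0, 0, -1, 0, 0, 0, 1, 0, 0, -0.5, 0, 0, 0, 1])

```text
time: 14.92
tool_pos: [592.1, 331.1, 160.9]
tcp_rot: [-3.133, 0.002, 1.57]
contact_force: [0.2, 0.4, -1.2]
grip_width: 57.1
```

```bash
python3 -c "
from h import *
need(529,95,155)
s=get_obs()
q=dict(tool_pos=np.array([523.4,-72.1,185.5]),tcp_rot=[-3.133,-.003,1.569])
for p,z in[((224,142),37),((334,145),37),((226,56),37),((340,60),37),((221,243),47),((330,244),47),((281,210),94)]: print(p,ray('wrist',p,z,q))
b=capture('top')[150:260,90:340];cv2.imwrite('pics/t10.png',cv2.resize(b[:,:,::-1],None,fx=3.2,fy=3.2))"
```

```text
t 14.92 pos [592.1  331.12 160.87] F [ 0.19  0.36 -1.23] gw 57.07749574867854 shift [-11.81  -3.15   0.34] turn [-0.12  0.03 -0.01]
(224, 142) [473.79 -21.02  37.  ]
(334, 145) [576.19 -23.8   37.  ]
(226, 56) [478.89  52.41  37.  ]
(340, 60) [577.93  48.97  37.  ]
(221, 243) [ 468.06 -117.92   47.  ]
(330, 244) [ 575.18 -118.67   47.  ]
(281, 210) [526.78 -70.21  94.  ]
```

View pics/t10.png

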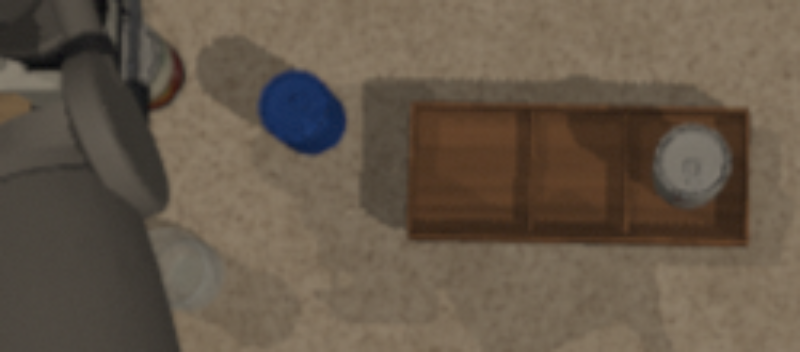

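Tray centre is about (526.7,14.2), and the first tin sits 84 mm off it as wanted. Left target is about (529,97.5).

Emit:
step_arm(moves=[-1, -0.27, 0, -0.1, 0.03, 0, 1, -1, -0.27, 0, 0, 0, 0, 1, -1, -0.27, 0, 0, 0, 0, 1, -1, -0.27, 0, 0, 0, 0, 1, -1, -0.27, 0, 0, 0, 0, 1, -1, -0.27, 0, 0, 0, 0, 1, -1, -0.27, 0, 0, 0, 0, 1])

```text
time: 15.55
tool_pos: [551.7, 190.1, 158.9]
tcp_rot: [3.141, -0.003, 1.576]
contact_force: [1.8, 0.4, -1.7]
grip_width: 56.6
```

```bash
python3 -c "
from h import *
need(529,97.5,150)"
```

```text
t 15.55 pos [551.7  190.12 158.92] F [ 1.82  0.43 -1.72] gw 56.645090664190825 shift [-4.63 -1.16  0.43] turn [ 0.   -0.04  0.08]
```

Emit:
step_arm(moves=[-1, -0.23, 0, 0, -0.03, 0.05, 1, -1, -0.23, 0, 0, 0, 0, 1, -1, -0.23, 0, 0, 0, 0, 1, -0.8, -0.23, 0, 0, 0, 0, 1, -0.3, -0.1, 0, 0, 0, 0, 1, 0, 0, 0, 0, 0, 0, 1])

```text
time: 16.05
tool_pos: [526.4, 100.6, 154.9]
tcp_rot: [-3.134, 0.001, 1.57]
contact_force: [-0.1, 0.2, -0.8]
grip_width: 56.9
```

```bash
python3 -c "
from h import *
need(529,97.5,90)"
```

```text
t 16.05 pos [526.35 100.57 154.94] F [-0.14  0.24 -0.8 ] gw 56.93968411491699 shift [-0.15  0.16  3.25] turn [-0.11  0.02 -0.02]
```

Emit:
step_arm(moves=[-0.15, 0.15, 0.3, -0.1, 0.02, 0, 1, 0, 0, 0.6, 0, 0, 0, 1, 0, 0, 0.6, 0, 0, 0, 1, 0, 0, 0.5, 0, 0, 0, 1, 0, 0, 0, 0, 0, 0, 1])

```text
time: 16.47
tool_pos: [531.3, 100.4, 111.8]
tcp_rot: [3.138, -0.002, 1.571]
contact_force: [-0.8, -0.2, -1.1]
grip_width: 56.8
```

```bash
python3 -c "
from h import *
need(529,97.5,75)"
```

```text
t 16.47 pos [531.35 100.44 111.82] F [-0.82 -0.2  -1.11] gw 56.75472139358192 shift [-0.15 -0.12  1.84] turn [ 0.05 -0.03  0.01]
```

Emit:
step_arm(moves=[-0.15, -0.12, 0.3, 0.05, -0.03, 0, 1, 0, 0, 0.5, 0, 0, 0, 1, 0, 0, 0.5, 0, 0, 0, 1, 0, 0, 0.2, 0, 0, 0, 1, 0, 0, 0, 0, 0, 0, 1])

```text
time: 16.88
tool_pos: [529.5, 99.2, 78.5]
tcp_rot: [3.141, -0.0, 1.574]
contact_force: [-0.2, 0.6, -1.5]
grip_width: 57.1
```

```bash
python3 -c "
from h import *
need(529,97.5,66)
b=capture('wrist');cv2.imwrite('pics/w11.png',b[:,:,::-1])
b=capture('scene')[150:280,180:400];cv2.imwrite('pics/s11.png',cv2.resize(b[:,:,::-1],None,fx=3.5,fy=3.5))"
```

```text
t 16.88 pos [529.54  99.23  78.46] F [-0.17  0.57 -1.54] gw 57.06329883959583 shift [-0.09 -0.03  0.62] turn [ 0.   -0.    0.04]
```

View pics/w11.png

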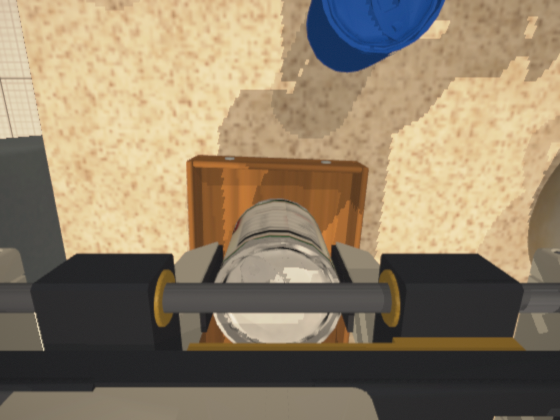

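View pics/s11.png

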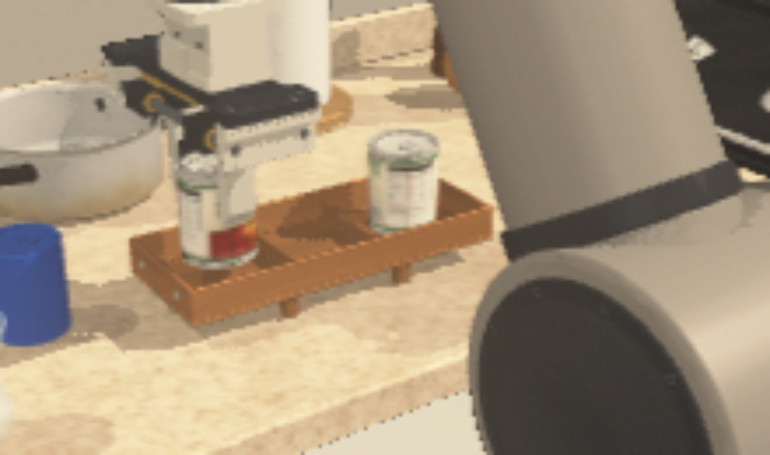

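The tin is centred between the side walls. The outer wall top is at row ~160, columns 190–366.

```bash
python3 -c "
from h import *
s=dict(tool_pos=np.array([529.3,98.8,78.5]),tcp_rot=[3.141,0,1.573])
print(ray('wrist',(190,158),47,s),ray('wrist',(366,164),47,s))
need(529,97,66)"
```

```text
[479.4  149.63  47.  ] [582.21 146.43  47.  ]
t 16.98 pos [529.9   99.19  79.34] F [ 0.21  0.51 -1.42] gw 56.70600875695904 shift [-0.11 -0.05  0.67] turn [ 0.02 -0.    0.04]
```

Emit:
step_arm(moves=[-0.02, 0, 0.3, 0, 0, 0.03, 1, 0, 0, 0.3, 0, 0, 0, 1, 0, 0, 0.1, 0, 0, 0, 1])

```text
time: 17.23
tool_pos: [531.3, 98.8, 65.8]
tcp_rot: [3.137, -0.0, 1.571]
contact_force: [-0.6, -1.2, -2.3]
grip_width: 56.8
```

```bash
python3 -c "
from h import *
need(530,98.5,60)"
```

```text
t 17.23 pos [531.27  98.77  65.81] F [-0.6  -1.18 -2.33] gw 56.7685404963925 shift [-0.01 -0.06  0.29] turn [ 0.07 -0.01  0.01]
```

Emit:
step_arm(moves=[0, -0.05, 0.1, 0.06, 0, 0, 1])

```text
time: 17.32
tool_pos: [530.3, 98.7, 63.6]
tcp_rot: [3.141, -0.0, 1.571]
contact_force: [0.3, 0.3, -1.9]
grip_width: 56.5
```

Emit:
step_arm(moves=[0, 0, 0.07, 0, 0, 0, 1])

```text
time: 17.4
tool_pos: [530.2, 98.7, 61.9]
tcp_rot: [3.141, -0.0, 1.571]
contact_force: [-0.2, -0.4, -1.9]
grip_width: 57.1
```

Emit:
step_arm(moves=[0, 0, 0.04, 0, 0, 0, 1])

```text
time: 17.48
tool_pos: [530.1, 98.7, 60.9]
tcp_rot: [3.141, -0.0, 1.571]
contact_force: [-0.7, 0.3, -1.6]
grip_width: 56.8
```

Emit:
step_arm(moves=[0, 0, 0.04, 0, 0, 0, 1])

```text
time: 17.57
tool_pos: [530.2, 98.7, 60.0]
tcp_rot: [3.141, -0.0, 1.571]
contact_force: [0.0, 0.3, -1.7]
grip_width: 56.7
```

Emit:
step_arm(moves=[0, 0, 0.03, 0, 0, 0, 1])

```text
time: 17.65
tool_pos: [530.2, 98.7, 59.4]
tcp_rot: [3.141, -0.0, 1.571]
contact_force: [-0.4, -0.6, -2.1]
grip_width: 56.7
```

Emit:
step_arm(moves=[0, 0, 0.03, 0, 0, 0, 1])

```text
time: 17.73
tool_pos: [530.3, 98.6, 58.8]
tcp_rot: [3.141, -0.0, 1.571]
contact_force: [-1.8, -0.3, 4.2]
grip_width: 56.9
```

Contact. Back off a hair and open.

Emit:
step_arm(moves=[0, 0, -0.03, 0, 0, 0, 1])

```text
time: 17.82
tool_pos: [530.3, 98.7, 59.5]
tcp_rot: [3.141, -0.0, 1.571]
contact_force: [0.5, -0.6, -1.6]
grip_width: 56.8
```

Emit:
step_arm(moves=[0, 0, 0, 0, 0, 0, -1, 0, 0, 0, 0, 0, 0, -1, 0, 0, 0, 0, 0, 0, -1, 0, 0, 0, 0, 0, 0, -1, 0, 0, 0, 0, 0, 0, -1])

```text
time: 18.23
tool_pos: [531.3, 98.7, 60.7]
tcp_rot: [3.138, -0.001, 1.571]
contact_force: [-0.2, -0.1, 0.3]
grip_width: 85.7
```

```bash
python3 -c "
from h import *
need(530,98.5,60)"
```

```text
t 18.23 pos [531.34  98.73  60.66] F [-0.22 -0.12  0.3 ] gw 85.73294254841416 shift [-0.01 -0.07  0.03] turn [ 0.05 -0.01  0.  ]
```

Emit:
step_arm(moves=[0, -0.05, -0.6, 0.05, 0, 0, -1, 0, 0, -1, 0, 0, 0, -1, 0, 0, -1, 0, 0, 0, -1, 0, 0, -1, 0, 0, 0, -1, 0, 0, -1, 0, 0, 0, -1, 0, 0, -1, 0, 0, 0, -1, 0, 0, -1, 0, 0, 0, -1])

```text
time: 18.82
tool_pos: [527.2, 98.4, 193.4]
tcp_rot: [-3.13, -0.0, 1.571]
contact_force: [0.5, -0.2, -1.1]
grip_width: 92.1
```

Emit:
step_arm(moves=[-1, 0, -0.5, 0, 0, 0, -1, -1, 0, 0, 0, 0, 0, -1, -1, 0, 0, 0, 0, 0, -1, -1, 0, 0, 0, 0, 0, -1, -1, 0, 0, 0, 0, 0, -1, -1, 0, 0, 0, 0, 0, -1, 0, 0, 0, 0, 0, 0, -1])

```text
time: 19.4
tool_pos: [530.2, -25.0, 211.1]
tcp_rot: [3.139, 0.001, 1.576]
contact_force: [0.2, -0.8, 0.4]
grip_width: 91.8
```

```bash
python3 -c "
from h import *
need(530,98.5,60)
b=capture('wrist');cv2.imwrite('pics/w12.png',b[:,:,::-1])
b=capture('scene')[150:280,180:400];cv2.imwrite('pics/s12.png',cv2.resize(b[:,:,::-1],None,fx=3.5,fy=3.5))"
```

```text
t 19.4 pos [530.18 -24.96 211.15] F [ 0.21 -0.83  0.44] gw 91.78693073072351 shift [6.18 0.   7.55] turn [0.03 0.01 0.07]
```

View pics/w12.png

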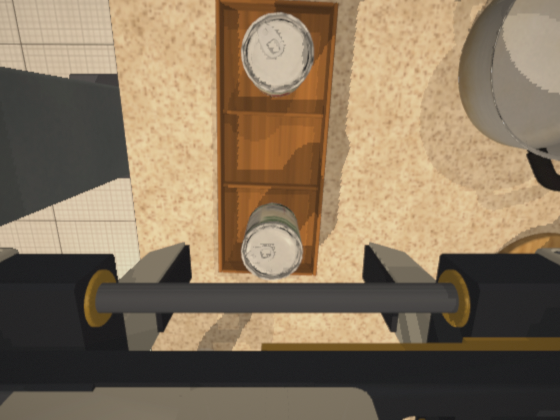

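View pics/s12.png

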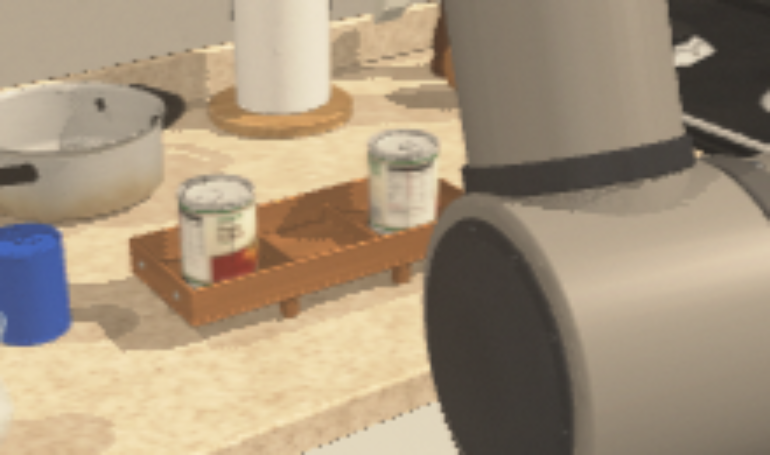

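Both tins stand upright in the end compartments, at wrist pixels (277,53) and (271,247). The middle is free and the tray looks level, with its corner still at the same scene pixels as at the start. Handing in.

```bash
python3 -c "
from h import *
print(close_job())"
```

```text
the job is handed in; nothing more can be done
None
```

I loaded both tins, one upright in each end compartment of the tray. I handed the job in at about 19.5 s of the 64 s allowed, with the gripper open and clear of everything. No verdict was reported.

- **Final pictures:** in the wrist and scene pictures both tins stand upright and the middle compartment is empty. The tray looks level on its feet, with its visible corner at the same pixels as before loading. The blue look-alike, glass and shaker were left alone.
- **Position:** measured after the release, the first tin sat about 84 mm from the tray centre, which is the compartment centre. The second was aimed at its compartment centre and checked only by eye in the last picture.
- **Contact forces:** setting the first tin down pressed on the tray harder than intended, with about 11.7 N measured for one short row. I backed off, and the next picture showed the tray had not moved or tipped. The second touched down at about 4 N.
- **Disagreement:** the top and wrist cameras differed by about 4 mm in x and 3 mm in y. I used the wrist values, because they agreed with where the gripper closed on the tins.

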